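Set the contact load on a sintered disc with coarse and fine spindle knobs

ROBOT

A 6-joint arm with a two-finger parallel gripper is mounted at the origin on the work surface. World frame = base frame: x ahead of the robot, y to its left, z up, the work surface at z = 0. Lengths are in m, angles in rad, forces in N, time in s.
With the tool pointing down it reaches from about 0.35 to 0.775 m from the base axis. Payload 7.3 kg.
Tool frame: the origin (TCP) lies at the very end of the fingers, on their centre line; the grasp point (between the pads) lies 19 mm behind it; x points along the fingers, z is the direction in which the jaws open and shut, and the axes are right-handed (so a half turn about x gives the same grasp; the last joint's range is limited). The gripper opens to 92 mm and grips with 3 to 60 N. Pads are 19 mm wide; open, the fingers measure 130 mm over their backs; the gripper's body (75 mm by 190 mm) begins 47 mm behind the grasp point.
Start: joints at [-1.378, 0.342, 1.524, -0, 1.275, -0.146], TCP at [0.175, -0.495, 0.227] pointing down, gripper open.
Joint ranges: [-2.53, 2.53], [-0.77, 2.02], [0.04, 2.7], [-1, 4.14], [0.28, 2.66], [-3.11, 3.11]. Speed limits (rad/s): [2.57, 2.57, 3.14, 3.14, 3.14, 3.14].

INTERFACE

Orientations are given as a 3x3 rotation matrix whose columns are the frame's x, y, z axes.
In Python, from rig import readout, eyes, r gives the robot as it stands. The module is installed in compiled form; this text tells all that it offers.
- The arm moves only by the tool drive_tool, never from a script. Its argument "rows" is a list of rows, each an object with "twist": the turn, a rotation vector about the tool's x, y, z in rad, a list of three; "delta_pos": the shift along the tool's x, y, z in m, a list of three; "fingers": the closure in counts, from 0 (fully open) to 255 (shut). In form: [{"twist": [rx, ry, rz], "delta_pos": [dx, dy, dz], "fingers": fingers}, ...]. A call has 1 to 20 rows; each row is the pose to reach, as a shift and turn from the pose measured when the call began, along the tool's axes at that moment; what a row does not reach only later rows make up. A row lasts 1/12 s, in which the tool goes at most 41.7 mm and 7.16 degrees, less where a joint would pass 70% of its speed; a pose out of reach is approached as far as the arm can. A call with a gripper value outside its range is refused whole. The fingers move at their own pace and stop on an object; "force" is the grip in N (left out, the last holds). Time passes only in rows, so rows that repeat a pose let the fingers close. It gives the time, the measured TCP pose, the force and the opening at its end, in the units of the state.
- readout.state(): the state, without advancing time (a new reading comes with each control period).
- eyes.get_image(name): name is "side" or "top" or "wrist"; returns the picture (420x560x3 uint8, blue, green, red); there is no depth.
- eyes.calibration(name): a dict with "mtx" (3x3 intrinsics, pixels), "extrinsics" (4x4, takes a point from camera to world coordinates). Camera axes: x right, y up, looking along -z (the intrinsics and any distortion apply to the point x, -y, -z); pixel columns grow to the right and rows downward; lengths in m; the calibration is good to about 2 mm. A picture is of the moment at which its call begins: read the wrist's pose just before it. calibration takes no time and is no camera call; for the wrist camera it gives the pose at the moment of the call.
- r.sign_off(): hands the job in, once; it reports no verdict.
The state is a dict: "clock": time; "joints": joint angles; "joint_vel": joint speeds; "tau": joint torques, N m; "position": TCP position; "tcp_rot": TCP orientation; "wrist_force": force on the tool from outside, world axes, zero at the start; "torque": the same for the moment, N m; "finger_gap": finger opening in m.
Only numpy, scipy, OpenCV 4.12 (cv2) and the standard library are available. Lean on these libraries where they do the work, as an engineer would, in place of code of your own. Each camera call takes 0.05 s, during which the arm holds its last target. There are 200 camera calls.

TASK

A sintered ceramic disc lies on the pan of the small hand-operated load stand. Turn the large outer knob clockwise to bring the plunger down until it only just touches the disc (1 to 4 N on the load dial), then bring the load up with the small inner knob until the dial reads 10 N, within 1 N. Never go over 14 N or the disc cracks; let go of the knobs at the end and do not disturb the disc or the other things on the bench.

Things in the scene. Friction and masses are not known exactly. Their poses are not given: they have to be found in the camera images.
- stand: Hand-operated load stand, fixed to the bench: grey base plate 230 x 170 x 18 mm, aluminium column at its -x end, grey head (74 mm wide, top 175 mm above the bench) over a white spring scale with a pan and a sloping round dial at its +x end. Origin: on the bench, on the vertical axis shared by knobs, plunger and pan; its x axis points from the column to the dial.
- outer_knob (a point): Centre of the top face of the large outer knob (coarse): black, fluted, 56 mm diameter, 22 mm tall, vertical axis, top 207 mm and underside 185 mm above the bench, 10 mm above the head (32 mm neck under it). Friction about 0.12 N m. It does not rise or fall.
- inner_knob (a point): Centre of the top face of the small inner knob (fine): bare steel, fluted, 28 mm diameter, 26 mm tall, on the same axis above the outer knob. It rides on the plunger's sleeve, so it sinks with the plunger as the outer knob is turned: its top is 32 to 38 mm above the outer knob's top at first and 29 mm above it (its underside 3 mm) when the plunger touches the disc. Turning it does not raise or lower it, and it does not turn with the outer knob. Friction about 0.05 N m.
- coarse (a joint): Angle of the outer knob, rad, growing clockwise seen from above (which lowers the plunger by 3 mm per rad; anticlockwise raises it), 0 to 6.6 (end stop), at first 2.8 to 4.4; stays where it is left. With the plunger on the disc the load grows by about 9 N per rad.
- fine (a joint): Angle of the inner knob, rad, growing clockwise seen from above (which lowers the plunger by 0.75 mm per rad), 0 to 9, at first 0 to 0.4; stays where it is left. With the plunger on the disc the load grows by about 2.2 N per rad; going from the first touch to 10 N takes 2.7 to 4.3 rad.
- needle (a joint): Angle of the load dial's needle, rad: 0 at no load, 0.2356 rad per newton of load on the disc, growing clockwise as one looks at the dial. 10 N (2.356 rad) is straight up the slope of the dial; 20 N is 4.71 rad.
- dial_face (a point): Centre of the load dial's face: white, 86 mm diameter in a steel case, facing 45 degrees up and along the stand's x. Ticks every 1 N, longer every 5 N, longest at 0, 10 and 20 N; 0 is lower left, 10 straight up, 20 lower right. Slim black needle.
- plunger: Steel plunger, 13 mm diameter with a rounded tip, pointing down out of the head. Origin: the lowest point of its tip, at first 3.5 to 9 mm above the disc.
- disc: Sintered ceramic disc, off-white, 25 mm diameter, 5 mm thick, lying on the 40 mm steel pan of the scale under the plunger, its underside 74 mm above the bench. Origin: centre of its underside. The pan sinks 0.25 mm per newton.
- spare_disc: Another such disc, 25 x 5 mm, lying on the base plate beside the scale; leave alone. Origin: centre of its underside.
- boat: Ceramic combustion boat, 100 x 22 x 16 mm, lying beside the stand; leave alone. Origin: centre of its underside.
- tweezers: Steel tweezers, 130 mm long, beside the stand; leave alone. Origin: their middle, on the bench.
- crucible: Small white crucible, 42 mm wide, 36 mm tall; leave alone. Origin: centre of its underside.
- jar: Glass sample jar, 48 mm wide, 55 mm tall, black cap; leave alone. Origin: centre of its underside.
- caliper: Digital caliper, 210 mm long; leave alone. Origin: middle of its beam, on the bench.
- tray: Steel tray of discs, 130 x 90 x 20 mm; leave alone. Origin: centre of its underside.

How it is judged:
On the way, in this order (a step that is already met when the one before it is completed fails the run):
1. with the outer knob, the plunger just touches the disc: load between 0.5 and 4.5 N, inner knob not yet turned (contact force between plunger and disc between 0.5 and 4.5 N and value of joint fine below 0.7 rad), for 0.3 s.
2. with the inner knob (turned on to at least 1.8 rad) the load comes to 10 N, within 1 N (contact force between plunger and disc between 9 and 11 N and value of joint fine above 1.8 rad), for 0.2 s.
At the end, for the whole second after the job is handed in: The plunger rests on the disc with a load of 10 N, within 1 N, brought up with the inner knob (its joint past 1.8 rad), the disc still on the pan within 6 mm of the plunger's axis and at rest, and the robot clear of everything (all of step 2 and horizontal distance between disc and plunger below 0.006 m and linear speed of disc below 0.01 m/s); the robot touches nothing.
It fails at once if the disc is loaded over 14 N (contact force between plunger and disc above 14 N).
It fails at once if the disc is loaded over 6 N before the inner knob is turned (inner knob below 0.7 rad) (contact force between plunger and disc above 6 N and value of joint fine below 0.7 rad).
It fails at once if another thing on the bench is moved by more than 20 mm (distance of any of spare_disc, boat, tweezers, crucible, jar, caliper, tray from where it was at the start of the episode above 0.02 m).
It also fails if it takes over 72 s, if anything falls off the work surface, if the arm or the gripper's body presses on something with over 40 N, if the wrist force passes 120 N, or if a joint passes its speed limit or range.

## Working session

There is one attempt and no reset: what is moved stays moved. The work goes in short steps, Python scripts to look and compute and a tool call to move; the robot and the scene stay as the last step left them, time stands still between calls to the robot, and variables do not carry over. Pictures are saved under pics/ and viewed, about 8 in all and at most 12, crops included, and the job is handed in when it is done.

Besides the shell and the picture viewer there is one more tool, called after ">>>" by a JSON object that holds its "method" and its "body", one argument or row to a line. drive_tool: Moves the arm, as the interface text tells. Its arguments: {"type":"object","properties":{"rows":{"type":"array"},"force":{"type":"number"}},"required":["rows"]}

```bash
mkdir -p pics; python3 - <<'E'
from rig import readout, eyes, r
import cv2,numpy as np
np.set_printoptions(precision=4,suppress=True)
print(readout.state())
for n in("side","top"):
    im=eyes.get_image(n); cv2.imwrite(f"pics/{n}0.png",im); c=eyes.calibration(n); print(n,c)
E
```

```text
{'clock': 0.0, 'joints': array([-1.378 ,  0.3427,  1.525 , -0.    ,  1.2754, -0.146 ]), 'joint_vel': array([-0.0023,  0.0001,  0.0003,  0.0013,  0.0008,  0.0012]), 'tau': array([ -0.0006, -43.1246, -24.4222,   0.0717,   0.0559,  -0.0002]), 'position': array([ 0.1744, -0.4948,  0.2261]), 'tcp_rot': array([[-0.0003,  0.9432,  0.3323],
       [ 0.0015,  0.3323, -0.9432],
       [-1.    ,  0.0002, -0.0015]]), 'wrist_force': array([ 0.5216, -0.3277,  0.1589]), 'torque': array([-0.0399, -0.0143, -0.0323]), 'finger_gap': 0.09188967225357354}
side {'mtx': array([[537.0843,   0.    , 276.6349],
       [  0.    , 537.0843, 209.5219],
       [  0.    ,   0.    ,   1.    ]]), 'extrinsics': array([[ 0.9741,  0.1399, -0.1777,  0.2486],
       [-0.2261,  0.5911, -0.7743, -1.3599],
       [-0.0033,  0.7944,  0.6074,  1.2284],
       [ 0.    ,  0.    ,  0.    ,  1.    ]])}
top {'mtx': array([[538.1422,   0.    , 283.2498],
       [  0.    , 538.1422, 211.4554],
       [  0.    ,   0.    ,   1.    ]]), 'extrinsics': array([[ 0.0073,  0.9928, -0.1193,  0.3613],
       [-1.    ,  0.0074,  0.001 ,  0.0414],
       [ 0.0019,  0.1193,  0.9929,  1.8205],
       [ 0.    ,  0.    ,  0.    ,  1.    ]])}
```

View pics/top0.png

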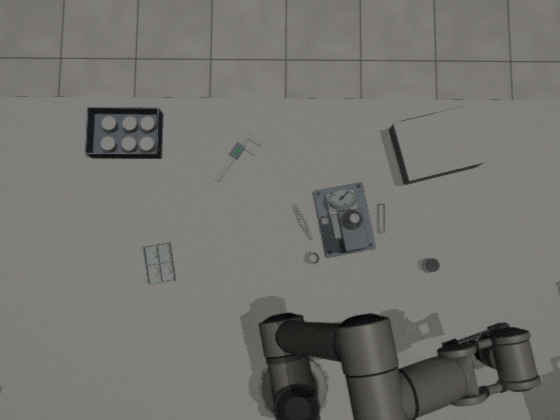

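View pics/side0.png

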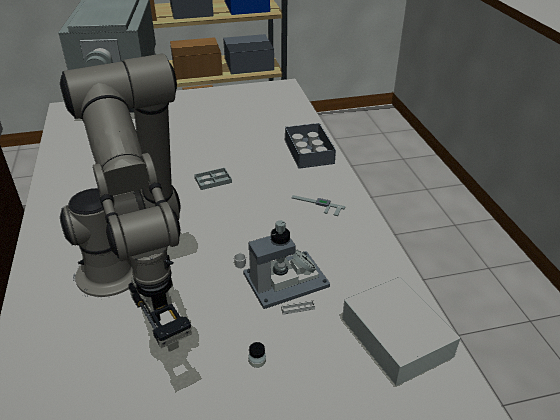

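The top view shows the stand at about (345,220), with its dial toward +x and the outer knob near (352,219). In the side view the knobs are at about (280,232). I'll take enlarged crops of both.

```bash
python3 - <<'E'
import cv2,numpy as np
a=cv2.imread("pics/top0.png")[175:265,300:390]; b=cv2.imread("pics/side0.png")[210:310,240:335]
a=cv2.resize(a,(400,400),interpolation=cv2.INTER_CUBIC); b=cv2.resize(b,(380,400),interpolation=cv2.INTER_CUBIC)
cv2.imwrite("pics/crop0.png",np.clip(np.hstack([a,b])*1.5,0,255).astype(np.uint8))
E
```

```text
(no output)
```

View pics/crop0.png

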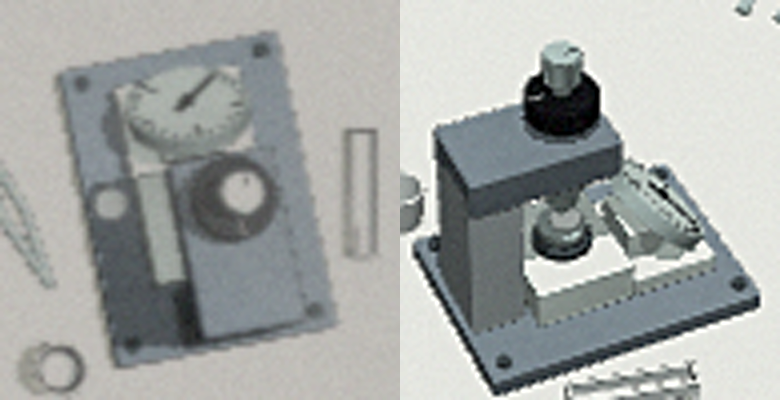

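```bash
cat > h.py <<'E'
from rig import readout, eyes, r
import cv2,numpy as np
np.set_printoptions(precision=4,suppress=True)
def ray(c,uv):
    M=c["mtx"];E=c["extrinsics"]
    d=np.linalg.solve(M,[uv[0],uv[1],1]); return E[:3,3],E[:3,:3]@(d*[1,-1,-1])
def onz(c,uv,z):
    o,d=ray(c,uv); return o+d*(z-o[2])/d[2]
def proj(c,P):
    E=c["extrinsics"];p=E[:3,:3].T@(np.asarray(P)-E[:3,3]);q=c["mtx"]@(p*[1,-1,-1]);return q[:2]/q[2]
E
python3 - <<'E'
from h import *
t=eyes.calibration("top");s=eyes.calibration("side")
T=lambda u,v:(300+(u+.5)/4.444-.5,175+(v+.5)/4.444-.5)
S=lambda u,v:(240+(u-400+.5)/4-.5,210+(v+.5)/4-.5)
cs=np.array([onz(t,T(*p),.018) for p in((60,72),(278,32),(337,325),(118,366))]);print(cs,cs.mean(0))
ex=(cs[0]+cs[1]-cs[2]-cs[3]);print("yaw",np.arctan2(ex[1],ex[0]), np.linalg.norm(cs[0]-cs[1]),np.linalg.norm(cs[1]-cs[2]))
sc=np.array([onz(s,S(*p),.018) for p in((497,384),(760,292))]);print(sc)
d=sc[1]-sc[0];print("yaw side",np.arctan2(d[1],d[0]))
print("inner top",onz(t,T(240,190),.24),"outer",onz(t,T(232,198),.207))
print("side",onz(s,S(563,49),.24),"outer",onz(s,S(562,93),.207))
E
```

```text
[[ 0.6491 -0.0612  0.018 ]
 [ 0.6813 -0.2278  0.018 ]
 [ 0.4579 -0.2699  0.018 ]
 [ 0.4259 -0.1049  0.018 ]] [ 0.5535 -0.1659  0.018 ]
yaw 0.18997643601709735 0.1697144348237864 0.22740440544768575
[[ 0.4577 -0.2716  0.018 ]
 [ 0.6793 -0.2245  0.018 ]]
yaw side 0.2094026526909502
inner top [ 0.5352 -0.1683  0.24  ] outer [ 0.5333 -0.1672  0.207 ]
side [ 0.5349 -0.1608  0.24  ] outer [ 0.5317 -0.1713  0.207 ]
```

Axis is near (0.534, −0.167), stand yaw about 0.2. Going above it now, turning the wrist anticlockwise so there is room for the clockwise turn.

>>> {"method": "drive_tool", "body": {
  "rows": [
    {"twist": [0,0,0],"delta_pos": [-0.1,0,0],"fingers": 0},
    {"twist": [0,0,0],"delta_pos": [-0.1,0,0],"fingers": 0},
    {"twist": [-1.6,0,0],"delta_pos": [-0.1,0.448,-0.19],"fingers": 0},
    {"twist": [-1.6,0,0],"delta_pos": [-0.1,0.448,-0.19],"fingers": 0},
    {"twist": [-1.6,0,0],"delta_pos": [-0.1,0.448,-0.19],"fingers": 0},
    {"twist": [-1.6,0,0],"delta_pos": [-0.1,0.448,-0.19],"fingers": 0},
    {"twist": [-1.6,0,0],"delta_pos": [-0.1,0.448,-0.19],"fingers": 0},
    {"twist": [-1.6,0,0],"delta_pos": [-0.1,0.448,-0.19],"fingers": 0},
    {"twist": [-1.6,0,0],"delta_pos": [-0.1,0.448,-0.19],"fingers": 0},
    {"twist": [-1.6,0,0],"delta_pos": [-0.1,0.448,-0.19],"fingers": 0},
    {"twist": [-1.6,0,0],"delta_pos": [-0.1,0.448,-0.19],"fingers": 0},
    {"twist": [-1.6,0,0],"delta_pos": [-0.1,0.448,-0.19],"fingers": 0},
    {"twist": [-1.6,0,0],"delta_pos": [-0.1,0.448,-0.19],"fingers": 0},
    {"twist": [-1.6,0,0],"delta_pos": [-0.1,0.448,-0.19],"fingers": 0},
    {"twist": [-1.6,0,0],"delta_pos": [-0.1,0.448,-0.19],"fingers": 0},
    {"twist": [-1.6,0,0],"delta_pos": [-0.1,0.448,-0.19],"fingers": 0},
    {"twist": [-1.6,0,0],"delta_pos": [-0.1,0.448,-0.19],"fingers": 0},
    {"twist": [-1.6,0,0],"delta_pos": [-0.1,0.448,-0.19],"fingers": 0}
  ]
}}

```text
clock: 1.6
position: [0.5333, -0.1674, 0.3263]
tcp_rot: [[-0.001, -0.356, 0.934], [0.001, 0.934, 0.356], [-1.0, 0.002, -0.0]]
wrist_force: [-0.4, 0.1, -0.0]
finger_gap: 0.0918
```

```bash
python3 - <<'E'
from h import *
s=readout.state();print(s["clock"],s["joints"],s["position"],s["tcp_rot"])
im=eyes.get_image("wrist");c=eyes.calibration("wrist");print(c)
cv2.imwrite("pics/w1.png",im)
for P in((.534,-.167,.2455),(.534,-.167,.207)):print(proj(c,P))
t=eyes.calibration("top");im=eyes.get_image("top");cv2.imwrite("pics/t1.png",im)
ss=eyes.get_image("side");cv2.imwrite("pics/s1.png",ss)
f=lambda i:cv2.resize(i,(275,275),interpolation=cv2.INTER_CUBIC)
cv2.imwrite("pics/m1.png",np.hstack([cv2.resize(im[175:265,300:390],(266,420)) if 0 else cv2.imread("pics/w1.png"),np.vstack([cv2.resize(im[170:260,300:390],(210,210)),cv2.resize(ss[210:310,235:335],(210,210))])]))
E
```

```text
1.6 [-0.4418  0.3539  1.235   0.0008  1.554  -0.8059] [ 0.5333 -0.1674  0.3263] [[-0.0009 -0.3561  0.9345]
 [ 0.0014  0.9345  0.3561]
 [-1.      0.0016 -0.0004]]
{'mtx': array([[368.3902,   0.    , 278.4679],
       [  0.    , 368.3902, 205.5586],
       [  0.    ,   0.    ,   1.    ]]), 'extrinsics': array([[ 0.9343, -0.3401, -0.1067,  0.5047],
       [ 0.3565,  0.891 ,  0.2812, -0.091 ],
       [-0.0006, -0.3008,  0.9537,  0.4854],
       [ 0.    ,  0.    ,  0.    ,  1.    ]])}
[279.0471 213.5749]
[279.0014 197.8495]
```

View pics/m1.png

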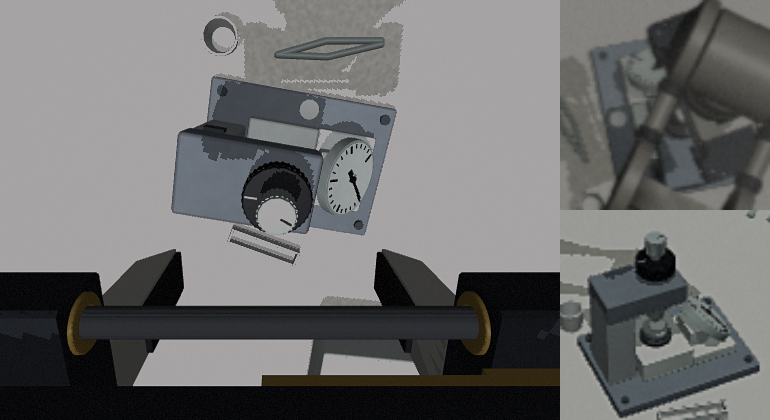

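The wrist view shows the inner knob top at about (277,214), the outer knob under it and the dial at (350,178). The TCP is already centred on the axis. Next I wind the wrist back and descend around the outer knob, with the tips about 11 mm above the head.

>>> {"method": "drive_tool", "body": {
  "rows": [
    {"twist": [-1.7,0,0],"delta_pos": [0,0,0],"fingers": 0},
    {"twist": [-1.7,0,0],"delta_pos": [0,0,0],"fingers": 0},
    {"twist": [-1.7,0,0],"delta_pos": [0,0,0],"fingers": 0},
    {"twist": [-1.7,0,0],"delta_pos": [0,0,0],"fingers": 0},
    {"twist": [-1.7,0,0],"delta_pos": [0,0,0],"fingers": 0},
    {"twist": [-1.7,0,0],"delta_pos": [0,0,0],"fingers": 0},
    {"twist": [-1.7,0,0],"delta_pos": [0,0,0],"fingers": 0},
    {"twist": [-1.7,0,0],"delta_pos": [0,0,0],"fingers": 0},
    {"twist": [-1.7,0,0],"delta_pos": [0,0,0],"fingers": 0},
    {"twist": [-1.7,0,0],"delta_pos": [0,0,0],"fingers": 0},
    {"twist": [-1.7,0,0],"delta_pos": [0,0,0],"fingers": 0},
    {"twist": [-1.7,0,0],"delta_pos": [0,0,0],"fingers": 0},
    {"twist": [-1.7,0,0],"delta_pos": [0,0,0],"fingers": 0},
    {"twist": [-1.7,0,0],"delta_pos": [0,0,0],"fingers": 0},
    {"twist": [-1.7,0,0],"delta_pos": [0.035,0,0],"fingers": 0},
    {"twist": [-1.7,0,0],"delta_pos": [0.07,0,0],"fingers": 0},
    {"twist": [-1.7,0,0],"delta_pos": [0.1,0,0],"fingers": 0},
    {"twist": [-1.7,0,0],"delta_pos": [0.125,0,0],"fingers": 0},
    {"twist": [-1.7,0,0],"delta_pos": [0.14,0,0],"fingers": 0},
    {"twist": [-1.7,0,0],"delta_pos": [0.14,0,0],"fingers": 0}
  ]
}}

```text
clock: 3.42
position: [0.5311, -0.1673, 0.1832]
tcp_rot: [[-0.006, -0.881, -0.472], [0.004, -0.472, 0.881], [-1.0, 0.004, 0.007]]
wrist_force: [0.2, 0.5, -0.6]
finger_gap: 0.0918
```

>>> {"method": "drive_tool", "body": {
  "rows": [
    {"twist": [0,0,0],"delta_pos": [0,0,0],"fingers": 255},
    {"twist": [0,0,0],"delta_pos": [0,0,0],"fingers": 255},
    {"twist": [0,0,0],"delta_pos": [0,0,0],"fingers": 255},
    {"twist": [0,0,0],"delta_pos": [0,0,0],"fingers": 255},
    {"twist": [0,0,0],"delta_pos": [0,0,0],"fingers": 255},
    {"twist": [0,0,0],"delta_pos": [0,0,0],"fingers": 255}
  ],
  "force": 20
}}

```text
clock: 3.92
position: [0.5325, -0.1693, 0.1843]
tcp_rot: [[-0.002, -0.881, -0.473], [-0.001, -0.473, 0.881], [-1.0, 0.002, 0.0]]
wrist_force: [6.4, -15.2, -6.8]
finger_gap: 0.0565
```

```bash
python3 - <<'E'
from h import *
s=readout.state();print(s)
im=eyes.get_image("wrist");cv2.imwrite("pics/w2.png",im)
E
```

```text
{'clock': 3.9167, 'joints': array([-0.4441,  0.4405,  1.4939, -0.0016,  1.2088, -2.5064]), 'joint_vel': array([-0.0161,  0.0141, -0.0193, -0.0415, -0.0581, -0.0005]), 'tau': array([  6.8558, -50.696 , -19.7839,   3.0175,   3.977 ,  -0.0276]), 'position': array([ 0.5325, -0.1693,  0.1843]), 'tcp_rot': array([[-0.0021, -0.8813, -0.4725],
       [-0.0007, -0.4725,  0.8813],
       [-1.    ,  0.0021,  0.0004]]), 'wrist_force': array([  6.3873, -15.2144,  -6.8127]), 'torque': array([-2.3157, -1.3158,  0.0047]), 'finger_gap': 0.05648223014911045}
```

View pics/w2.png

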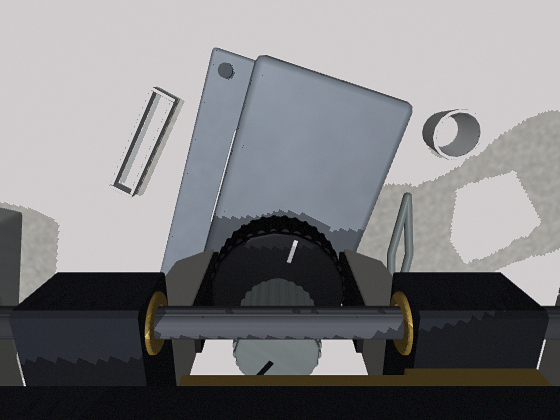

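The gripper holds the outer knob: 56.5 mm gap, index mark at (292,251), inner knob mark at (265,368). Turning clockwise in stages.

>>> {"method": "drive_tool", "body": {
  "rows": [
    {"twist": [0.1,0,0],"delta_pos": [0,0,0],"fingers": 255},
    {"twist": [0.2,0,0],"delta_pos": [0,0,0],"fingers": 255},
    {"twist": [0.3,0,0],"delta_pos": [0,0,0],"fingers": 255},
    {"twist": [0.4,0,0],"delta_pos": [0,0,0],"fingers": 255},
    {"twist": [0.5,0,0],"delta_pos": [0,0,0],"fingers": 255},
    {"twist": [0.6,0,0],"delta_pos": [0,0,0],"fingers": 255},
    {"twist": [0.7,0,0],"delta_pos": [0,0,0],"fingers": 255},
    {"twist": [0.8,0,0],"delta_pos": [0,0,0],"fingers": 255},
    {"twist": [0.9,0,0],"delta_pos": [0,0,0],"fingers": 255},
    {"twist": [1.0,0,0],"delta_pos": [0,0,0],"fingers": 255},
    {"twist": [1.0,0,0],"delta_pos": [0,0,0],"fingers": 255},
    {"twist": [1.0,0,0],"delta_pos": [0,0,0],"fingers": 255}
  ]
}}

```text
clock: 4.97
position: [0.5328, -0.1699, 0.1842]
tcp_rot: [[-0.001, -0.875, 0.484], [-0.001, 0.484, 0.875], [-1.0, 0.0, -0.002]]
wrist_force: [0.9, -1.2, -3.5]
finger_gap: 0.0557
```

```bash
python3 - <<'E'
from h import *
s=readout.state();print(s)
c=eyes.calibration("wrist");im=eyes.get_image("wrist");cv2.imwrite("pics/w3.png",im)
print(c["extrinsics"])
E
```

```text
{'clock': 4.9667, 'joints': array([-0.4448,  0.4409,  1.4933, -0.0019,  1.208 , -1.5092]), 'joint_vel': array([ 0.0002,  0.0001,  0.0002,  0.0007, -0.0001, -0.0173]), 'tau': array([  1.2107, -48.8013, -23.834 ,   0.0452,   0.5235,   0.2223]), 'position': array([ 0.5328, -0.1699,  0.1842]), 'tcp_rot': array([[-0.0013, -0.8748,  0.4844],
       [-0.0014,  0.4844,  0.8748],
       [-1.    ,  0.0005, -0.0018]]), 'wrist_force': array([ 0.8994, -1.1977, -3.4675]), 'torque': array([ 0.0834, -0.3723, -0.1469]), 'finger_gap': 0.055737331975300446}
[[ 0.4842 -0.8345 -0.2629  0.4617]
 [ 0.875   0.4611  0.1475 -0.1299]
 [-0.0019 -0.3015  0.9535  0.3431]
 [ 0.      0.      0.      1.    ]]
```

View pics/w3.png

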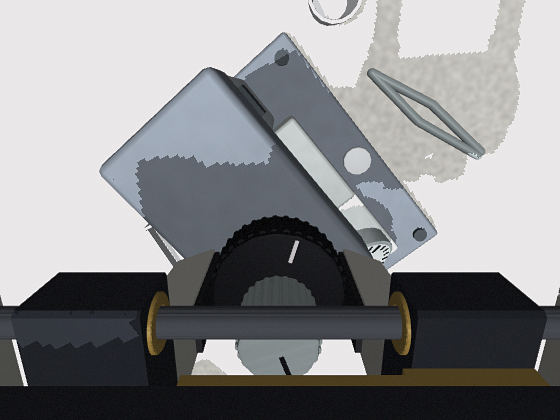

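The outer knob's mark stays with the gripper at (294,251), so there is no slip. The apparent width of the inner knob (~87 px) puts the remaining gap at about 6.5 mm, so another 1.1 rad is safe.

>>> {"method": "drive_tool", "body": {
  "rows": [
    {"twist": [0.1,0,0],"delta_pos": [0,0,0],"fingers": 255},
    {"twist": [0.2,0,0],"delta_pos": [0,0,0],"fingers": 255},
    {"twist": [0.3,0,0],"delta_pos": [0,0,0],"fingers": 255},
    {"twist": [0.4,0,0],"delta_pos": [0,0,0],"fingers": 255},
    {"twist": [0.5,0,0],"delta_pos": [0,0,0],"fingers": 255},
    {"twist": [0.6,0,0],"delta_pos": [0,0,0],"fingers": 255},
    {"twist": [0.7,0,0],"delta_pos": [0,0,0],"fingers": 255},
    {"twist": [0.8,0,0],"delta_pos": [0,0,0],"fingers": 255},
    {"twist": [0.9,0,0],"delta_pos": [0,0,0],"fingers": 255},
    {"twist": [1.0,0,0],"delta_pos": [0,0,0],"fingers": 255},
    {"twist": [1.1,0,0],"delta_pos": [0,0,0],"fingers": 255},
    {"twist": [1.1,0,0],"delta_pos": [0,0,0],"fingers": 255}
  ]
}}

```text
clock: 6.02
position: [0.5327, -0.1701, 0.1842]
tcp_rot: [[-0.001, 0.036, 0.999], [-0.002, 0.999, -0.036], [-1.0, -0.002, -0.001]]
wrist_force: [-0.9, -1.8, -1.8]
finger_gap: 0.0555
```

```bash
python3 - <<'E'
from h import *
s=readout.state();print(s["joints"],s["position"],s["wrist_force"],s["torque"])
c=eyes.calibration("wrist");im=eyes.get_image("wrist");cv2.imwrite("pics/w4.png",im)
print(c["extrinsics"])
E
```

```text
[-0.4448  0.4408  1.4935 -0.0024  1.2079 -0.4081] [ 0.5327 -0.1701  0.1842] [-0.8549 -1.772  -1.834 ] [-0.2584 -0.3695 -0.0764]
[[ 0.9994  0.0333  0.0127  0.5366]
 [-0.0356  0.9521  0.3038 -0.0876]
 [-0.002  -0.3041  0.9526  0.3429]
 [ 0.      0.      0.      1.    ]]
```

View pics/w4.png

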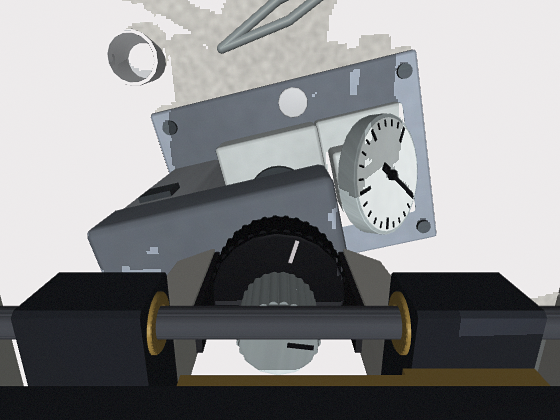

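Dial now in view: hub at (391,174), needle towards (413,198), i.e. lower left of the face = 0 N. Building an unwarped dial reader so that load can be read as numbers.

```bash
cat >> h.py <<'E'
YAW=0.195
def dial_img(c,im,C,N=240,half=.048):
    ex=np.array([np.cos(YAW),np.sin(YAW),0]);ey=np.array([-np.sin(YAW),np.cos(YAW),0]);ez=np.array([0,0,1.])
    up=(ez-ex)/2**.5; right=ey
    k=[(-1,-1),(1,-1),(1,1),(-1,1)]
    src=np.float32([proj(c,C+half*(a*right-b*up)) for a,b in k])
    dst=np.float32([(N/2*(1+a),N/2*(1+b)) for a,b in k])
    return cv2.warpPerspective(im,cv2.getPerspectiveTransform(src,dst),(N,N),flags=cv2.INTER_CUBIC)
E
python3 - <<'E'
from h import *
c=eyes.calibration("wrist")
K=c["mtx"]
E1=np.array([[.9343,-.3401,-.1067,.5047],[.3565,.891,.2812,-.091],[-.0006,-.3008,.9537,.4854],[0,0,0,1]])
c1={"mtx":K,"extrinsics":E1}
o1,d1=ray(c1,(351,178));o2,d2=ray(c,(391,174))
A=np.c_[d1,-d2];x=np.linalg.lstsq(A,o2-o1,rcond=None)[0]
p=o1+d1*x[0];q=o2+d2*x[1];print(p,q);C=(p+q)/2;print(C,C[:2]-[.5327,-.17])
ims=[dial_img(c1,cv2.imread("pics/w1.png"),C),dial_img(c,cv2.imread("pics/w4.png"),C)]
cv2.imwrite("pics/d1.png",cv2.resize(np.hstack(ims),(800,400)))
E
```

```text
[ 0.6171 -0.1522  0.0716] [ 0.6183 -0.1518  0.0718]
[ 0.6177 -0.152   0.0717] [0.085 0.018]
```

View pics/d1.png

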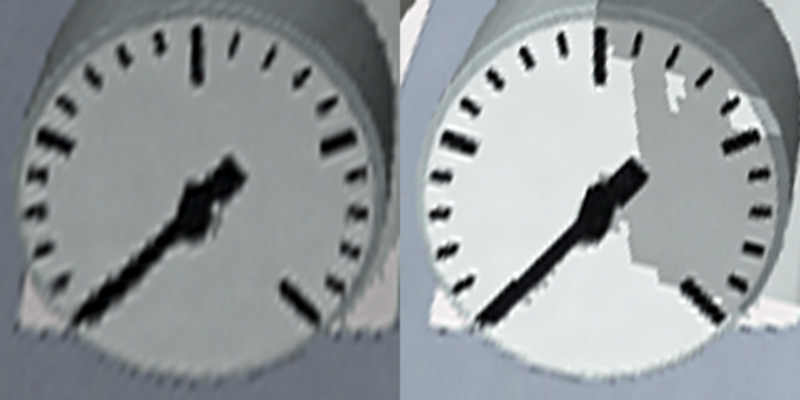

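Face-on dial images are clean; the needle sits exactly at the 0 mark (lower left). I'll add a numeric reader and continue.

```bash
cat >> h.py <<'E'
CD=np.array([.6177,-.152,.0717])
def load(c,im,C=CD):
    g=dial_img(c,cv2.cvtColor(im,cv2.COLOR_BGR2GRAY),C,480).astype(np.float32)
    th=np.arange(-.3,5.0,.005)            # needle angle from the 0 mark, clockwise; 10 N (2.356) is up
    rr=np.arange(.015,.026,.0002)/.048*240
    a=th[:,None]-2.356
    v=cv2.remap(g,(240+rr*np.sin(a)).astype(np.float32),(240-rr*np.cos(a)).astype(np.float32),cv2.INTER_LINEAR).mean(1)
    i=v.argmin(); w=np.clip(np.median(v)*.75-v,0,None)*(abs(th-th[i])<.15)
    return (w@th/max(w.sum(),1e-6))/.2356, v[i], np.median(v)
def look():
    s=readout.state();c=eyes.calibration("wrist");im=eyes.get_image("wrist")
    print(s["clock"],"q6",s["joints"][5],"pos",s["position"],"F",s["wrist_force"],"Mz",s["torque"][2],"load,min,med",load(c,im))
    return c,im
E
python3 - <<'E'
from h import *
look()
c=eyes.calibration("wrist");E1=np.array([[.9343,-.3401,-.1067,.5047],[.3565,.891,.2812,-.091],[-.0006,-.3008,.9537,.4854],[0,0,0,1]])
print(load({"mtx":c["mtx"],"extrinsics":E1},cv2.imread("pics/w1.png")))
E
```

```text
6.0667 q6 -0.4128762943951989 pos [ 0.5327 -0.1701  0.1842] F [-0.2836 -1.385  -2.8785] Mz -0.07766914820584701 load,min,med (np.float64(-0.1525947590096538), np.float32(2.181037), np.float32(224.5375))
(np.float64(-0.1440472661194232), np.float32(1.0755682), np.float32(150.94772))
```

>>> {"method": "drive_tool", "body": {
  "rows": [
    {"twist": [0.1,0,0],"delta_pos": [0,0,0],"fingers": 255},
    {"twist": [0.2,0,0],"delta_pos": [0,0,0],"fingers": 255},
    {"twist": [0.3,0,0],"delta_pos": [0,0,0],"fingers": 255},
    {"twist": [0.3,0,0],"delta_pos": [0,0,0],"fingers": 255}
  ]
}}

```text
clock: 6.45
position: [0.5327, -0.1701, 0.1842]
tcp_rot: [[-0.002, 0.324, 0.946], [-0.002, 0.946, -0.324], [-1.0, -0.002, -0.001]]
wrist_force: [0.0, -1.2, -2.2]
finger_gap: 0.0555
```

```bash
python3 -c "
from h import *
look()"
```

```text
6.45 q6 -0.11383652770598847 pos [ 0.5327 -0.1701  0.1842] F [ 0.0127 -1.1753 -2.2165] Mz -0.11396615357594934 load,min,med (np.float64(-0.1642962065497384), np.float32(5.2686257), np.float32(162.37674))
```

The reader works, with an offset of −0.15 N at zero load. I'll take smaller steps now.

>>> {"method": "drive_tool", "body": {
  "rows": [
    {"twist": [0.1,0,0],"delta_pos": [0,0,0],"fingers": 255},
    {"twist": [0.2,0,0],"delta_pos": [0,0,0],"fingers": 255},
    {"twist": [0.2,0,0],"delta_pos": [0,0,0],"fingers": 255}
  ]
}}

```text
clock: 6.75
position: [0.5327, -0.1701, 0.1842]
tcp_rot: [[-0.002, 0.5, 0.866], [-0.002, 0.866, -0.5], [-1.0, -0.002, -0.0]]
wrist_force: [-1.0, -0.8, -2.0]
finger_gap: 0.0556
```

```bash
python3 -c "
from h import *
look()"
```

```text
6.75 q6 0.0801881445881631 pos [ 0.5327 -0.1701  0.1842] F [-0.9648 -0.8079 -1.982 ] Mz -0.09894503142466715 load,min,med (np.float64(0.7001143662083631), np.float32(4.5113106), np.float32(161.56364))
```

>>> {"method": "drive_tool", "body": {
  "rows": [
    {"twist": [0.1,0,0],"delta_pos": [0,0,0],"fingers": 255},
    {"twist": [0.2,0,0],"delta_pos": [0,0,0],"fingers": 255},
    {"twist": [0.2,0,0],"delta_pos": [0,0,0],"fingers": 255}
  ]
}}

```text
clock: 7.05
position: [0.5326, -0.1701, 0.1842]
tcp_rot: [[-0.002, 0.658, 0.753], [-0.002, 0.753, -0.658], [-1.0, -0.002, -0.0]]
wrist_force: [-1.3, -1.1, -2.7]
finger_gap: 0.0558
```

```bash
python3 -c "
from h import *
look()"
```

```text
7.05 q6 0.27392289975408224 pos [ 0.5326 -0.1701  0.1842] F [-1.3296 -1.081  -2.725 ] Mz -0.049891827377245665 load,min,med (np.float64(2.2105569140004873), np.float32(4.849858), np.float32(159.76373))
```

The reader gives 2.36 N after the zero offset, so the plunger just touches. I'll hold, release, rise to inner-knob height and wind the wrist back.

>>> {"method": "drive_tool", "body": {
  "rows": [
    {"twist": [0,0,0],"delta_pos": [0,0,0],"fingers": 255},
    {"twist": [0,0,0],"delta_pos": [0,0,0],"fingers": 255},
    {"twist": [0,0,0],"delta_pos": [0,0,0],"fingers": 255},
    {"twist": [0,0,0],"delta_pos": [0,0,0],"fingers": 255},
    {"twist": [0,0,0],"delta_pos": [0,0,0],"fingers": 0},
    {"twist": [0,0,0],"delta_pos": [0,0,0],"fingers": 0},
    {"twist": [0,0,0],"delta_pos": [0,0,0],"fingers": 0},
    {"twist": [0,0,0],"delta_pos": [0,0,0],"fingers": 0},
    {"twist": [0,0,0],"delta_pos": [0,0,0],"fingers": 0},
    {"twist": [0,0,0],"delta_pos": [-0.015,0,0],"fingers": 0},
    {"twist": [0,0,0],"delta_pos": [-0.028,0,0],"fingers": 0},
    {"twist": [0,0,0],"delta_pos": [-0.028,0,0],"fingers": 0}
  ]
}}

```text
clock: 8.1
position: [0.5339, -0.1705, 0.2147]
tcp_rot: [[0.003, 0.655, 0.756], [-0.004, 0.756, -0.655], [-1.0, -0.001, 0.004]]
wrist_force: [0.1, 0.5, 1.0]
finger_gap: 0.0917
```

```bash
python3 -c "
from h import *
look()"
```

```text
8.1 q6 0.26968944121304134 pos [ 0.5339 -0.1705  0.2147] F [0.1218 0.5248 1.0204] Mz -0.04018425578715302 load,min,med (np.float64(2.1301734135323436), np.float32(2.6564808), np.float32(139.30283))
```

Load holds at about 2.3 N after release. Winding back 2.9 rad.

>>> {"method": "drive_tool", "body": {
  "rows": [
    {"twist": [-1.45,0,0],"delta_pos": [0,0,-0.001],"fingers": 0},
    {"twist": [-1.45,0,0],"delta_pos": [0,0,-0.001],"fingers": 0},
    {"twist": [-1.45,0,0],"delta_pos": [0,0,-0.001],"fingers": 0},
    {"twist": [-1.45,0,0],"delta_pos": [0,0,-0.001],"fingers": 0},
    {"twist": [-1.45,0,0],"delta_pos": [0,0,-0.001],"fingers": 0},
    {"twist": [-1.45,0,0],"delta_pos": [0,0,-0.001],"fingers": 0},
    {"twist": [-1.45,0,0],"delta_pos": [0,0,-0.001],"fingers": 0},
    {"twist": [-1.45,0,0],"delta_pos": [0,0,-0.001],"fingers": 0},
    {"twist": [-1.45,0,0],"delta_pos": [0,0,-0.001],"fingers": 0},
    {"twist": [-1.45,0,0],"delta_pos": [0,0,-0.001],"fingers": 0},
    {"twist": [-1.45,0,0],"delta_pos": [0,0,-0.001],"fingers": 0},
    {"twist": [-1.45,0,0],"delta_pos": [0,0,-0.001],"fingers": 0},
    {"twist": [-1.45,0,0],"delta_pos": [0,0,-0.001],"fingers": 0}
  ]
}}

```text
clock: 9.23
position: [0.5322, -0.1694, 0.2123]
tcp_rot: [[-0.0, -0.674, 0.739], [-0.002, 0.739, 0.674], [-1.0, -0.001, -0.002]]
wrist_force: [-0.2, 1.0, -0.8]
finger_gap: 0.0917
```

>>> {"method": "drive_tool", "body": {
  "rows": [
    {"twist": [-1.45,0,0],"delta_pos": [0,0,0],"fingers": 0},
    {"twist": [-1.45,0,0],"delta_pos": [0,0,0],"fingers": 0},
    {"twist": [-1.45,0,0],"delta_pos": [0,0,0],"fingers": 0},
    {"twist": [-1.45,0,0],"delta_pos": [0,0,0],"fingers": 0},
    {"twist": [-1.45,0,0],"delta_pos": [0,0,0],"fingers": 0},
    {"twist": [-1.45,0,0],"delta_pos": [0,0,0],"fingers": 0},
    {"twist": [-1.45,0,0],"delta_pos": [0,0,0],"fingers": 0},
    {"twist": [-1.45,0,0],"delta_pos": [0,0,0],"fingers": 0},
    {"twist": [-1.45,0,0],"delta_pos": [0,0,0],"fingers": 0},
    {"twist": [-1.45,0,0],"delta_pos": [0,0,0],"fingers": 0},
    {"twist": [-1.45,0,0],"delta_pos": [0,0,0],"fingers": 0},
    {"twist": [-1.45,0,0],"delta_pos": [0,0,0],"fingers": 0},
    {"twist": [-1.45,0,0],"delta_pos": [0,0,0],"fingers": 0},
    {"twist": [-1.45,0,0],"delta_pos": [0,0,0],"fingers": 0}
  ]
}}

```text
clock: 10.4
position: [0.532, -0.1693, 0.2118]
tcp_rot: [[-0.001, -0.817, -0.576], [-0.002, -0.576, 0.817], [-1.0, 0.002, -0.001]]
wrist_force: [1.0, -0.0, -0.4]
finger_gap: 0.092
```

```bash
python3 -c "
from h import *
look();print(readout.state()['tcp_rot'])"
```

```text
10.4 q6 -2.6281860106400043 pos [ 0.532  -0.1693  0.2118] F [ 0.9788 -0.0325 -0.3621] Mz -0.013327513587715117 load,min,med (np.float64(-0.9984540167227246), np.float32(15.146041), np.float32(61.704422))
[[-0.001  -0.8173 -0.5762]
 [-0.0019 -0.5762  0.8173]
 [-1.      0.0019 -0.001 ]]
```

>>> {"method": "drive_tool", "body": {
  "rows": [
    {"twist": [0,0,0],"delta_pos": [0,0,-0.001],"fingers": 255},
    {"twist": [0,0,0],"delta_pos": [0,0,-0.001],"fingers": 255},
    {"twist": [0,0,0],"delta_pos": [0,0,-0.001],"fingers": 255},
    {"twist": [0,0,0],"delta_pos": [0,0,-0.001],"fingers": 255},
    {"twist": [0,0,0],"delta_pos": [0,0,-0.001],"fingers": 255},
    {"twist": [0,0,0],"delta_pos": [0,0,-0.001],"fingers": 255},
    {"twist": [0,0,0],"delta_pos": [0,0,-0.001],"fingers": 255},
    {"twist": [0,0,0],"delta_pos": [0,0,-0.001],"fingers": 255},
    {"twist": [0,0,0],"delta_pos": [0,0,-0.001],"fingers": 255},
    {"twist": [0,0,0],"delta_pos": [0,0,-0.001],"fingers": 255}
  ],
  "force": 15
}}

```text
clock: 11.28
position: [0.5326, -0.1702, 0.2119]
tcp_rot: [[-0.001, -0.817, -0.576], [-0.002, -0.576, 0.817], [-1.0, 0.002, -0.001]]
wrist_force: [0.1, 0.3, -0.3]
finger_gap: 0.0296
```

```bash
python3 -c "
from h import *
c,im=look();print(readout.state()['finger_gap']);cv2.imwrite('pics/w5.png',im)"
```

```text
11.2833 q6 -2.6293088456254 pos [ 0.5326 -0.1702  0.2119] F [ 0.0555  0.3231 -0.2633] Mz -0.043897036182624576 load,min,med (np.float64(9.80634304222785), np.float32(6.5357957), np.float32(70.43478))
0.027134828267253098
```

View pics/w5.png

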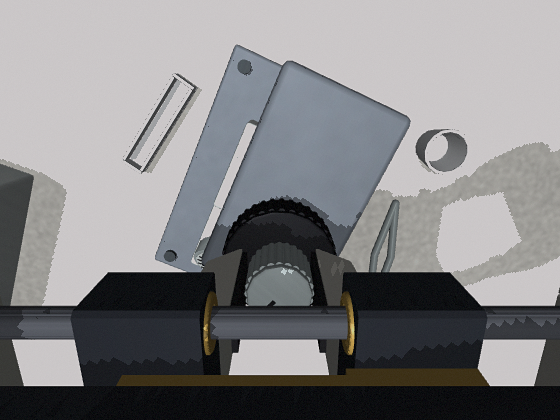

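The inner knob is between the pads (27 mm gap, mark at (270,301)). From this angle the dial is hidden, so that reading is invalid. Turning 1.8 rad clockwise, about +4 N.

>>> {"method": "drive_tool", "body": {
  "rows": [
    {"twist": [0,0,0],"delta_pos": [0,0,0],"fingers": 255},
    {"twist": [0.1,0,0],"delta_pos": [0,0,0],"fingers": 255},
    {"twist": [0.2,0,0],"delta_pos": [0,0,0],"fingers": 255},
    {"twist": [0.3,0,0],"delta_pos": [0,0,0],"fingers": 255},
    {"twist": [0.4,0,0],"delta_pos": [0,0,0],"fingers": 255},
    {"twist": [0.5,0,0],"delta_pos": [0,0,0],"fingers": 255},
    {"twist": [0.6,0,0],"delta_pos": [0,0,0],"fingers": 255},
    {"twist": [0.7,0,0],"delta_pos": [0,0,0],"fingers": 255},
    {"twist": [0.8,0,0],"delta_pos": [0,0,0],"fingers": 255},
    {"twist": [0.9,0,0],"delta_pos": [0,0,0],"fingers": 255},
    {"twist": [1.0,0,0],"delta_pos": [0,0,0],"fingers": 255},
    {"twist": [1.1,0,0],"delta_pos": [0,0,0],"fingers": 255},
    {"twist": [1.2,0,0],"delta_pos": [0,0,0],"fingers": 255},
    {"twist": [1.3,0,0],"delta_pos": [0,0,0],"fingers": 255},
    {"twist": [1.4,0,0],"delta_pos": [0,0,0],"fingers": 255},
    {"twist": [1.5,0,0],"delta_pos": [0,0,0],"fingers": 255},
    {"twist": [1.6,0,0],"delta_pos": [0,0,0],"fingers": 255},
    {"twist": [1.7,0,0],"delta_pos": [0,0,0],"fingers": 255},
    {"twist": [1.8,0,0],"delta_pos": [0,0,0],"fingers": 255},
    {"twist": [1.8,0,0],"delta_pos": [0,0,0],"fingers": 255}
  ]
}}

```text
clock: 13.0
position: [0.5326, -0.1698, 0.2119]
tcp_rot: [[-0.001, -0.372, 0.928], [-0.001, 0.928, 0.372], [-1.0, -0.001, -0.001]]
wrist_force: [0.1, 1.0, 1.0]
finger_gap: 0.0278
```

```bash
python3 -c "
from h import *
c,im=look();cv2.imwrite('pics/w6.png',im);cv2.imwrite('pics/d6.png',dial_img(c,im,CD))"
```

```text
13.0 q6 -0.8257689105551286 pos [ 0.5326 -0.1698  0.2119] F [0.1142 1.0458 1.0345] Mz -0.09489471400280428 load,min,med (np.float64(6.302950288568951), np.float32(4.5197444), np.float32(219.7007))
```

6.45 N corrected, or 2.3 N/rad as expected. I'll turn 1.2 rad more and check.

>>> {"method": "drive_tool", "body": {
  "rows": [
    {"twist": [0.1,0,0],"delta_pos": [0,0,0],"fingers": 255},
    {"twist": [0.2,0,0],"delta_pos": [0,0,0],"fingers": 255},
    {"twist": [0.3,0,0],"delta_pos": [0,0,0],"fingers": 255},
    {"twist": [0.4,0,0],"delta_pos": [0,0,0],"fingers": 255},
    {"twist": [0.5,0,0],"delta_pos": [0,0,0],"fingers": 255},
    {"twist": [0.6,0,0],"delta_pos": [0,0,0],"fingers": 255},
    {"twist": [0.7,0,0],"delta_pos": [0,0,0],"fingers": 255},
    {"twist": [0.8,0,0],"delta_pos": [0,0,0],"fingers": 255},
    {"twist": [0.9,0,0],"delta_pos": [0,0,0],"fingers": 255},
    {"twist": [1.0,0,0],"delta_pos": [0,0,0],"fingers": 255},
    {"twist": [1.1,0,0],"delta_pos": [0,0,0],"fingers": 255},
    {"twist": [1.2,0,0],"delta_pos": [0,0,0],"fingers": 255},
    {"twist": [1.2,0,0],"delta_pos": [0,0,0],"fingers": 255}
  ]
}}

```text
clock: 14.13
position: [0.5327, -0.1699, 0.212]
tcp_rot: [[-0.001, 0.727, 0.687], [-0.001, 0.687, -0.727], [-1.0, -0.001, 0.001]]
wrist_force: [1.3, 1.1, 0.5]
finger_gap: 0.0277
```

```bash
python3 -c "
from h import *
look()"
```

```text
14.1333 q6 0.3693391769907579 pos [ 0.5327 -0.1699  0.212 ] F [1.3422 1.147  0.497 ] Mz -0.006165494568613983 load,min,med (np.float64(9.396705673902261), np.float32(4.9056997), np.float32(157.32703))
```

>>> {"method": "drive_tool", "body": {
  "rows": [
    {"twist": [0.1,0,0],"delta_pos": [0,0,0],"fingers": 255},
    {"twist": [0.2,0,0],"delta_pos": [0,0,0],"fingers": 255},
    {"twist": [0.2,0,0],"delta_pos": [0,0,0],"fingers": 255},
    {"twist": [0.2,0,0],"delta_pos": [0,0,0],"fingers": 255},
    {"twist": [0.2,0,0],"delta_pos": [0,0,0],"fingers": 255}
  ]
}}

```text
clock: 14.6
position: [0.5328, -0.1698, 0.212]
tcp_rot: [[-0.001, 0.844, 0.537], [-0.001, 0.537, -0.844], [-1.0, -0.001, 0.001]]
wrist_force: [0.7, 0.2, 1.0]
finger_gap: 0.0279
```

```bash
python3 -c "
from h import *
c,im=look();cv2.imwrite('pics/d7.png',dial_img(c,im,CD,400))"
```

```text
14.6 q6 0.5597644491443081 pos [ 0.5328 -0.1698  0.212 ] F [0.6724 0.1628 1.0421] Mz 0.0027489002160930812 load,min,med (np.float64(9.901587066056555), np.float32(4.3664775), np.float32(212.63977))
```

View pics/d7.png

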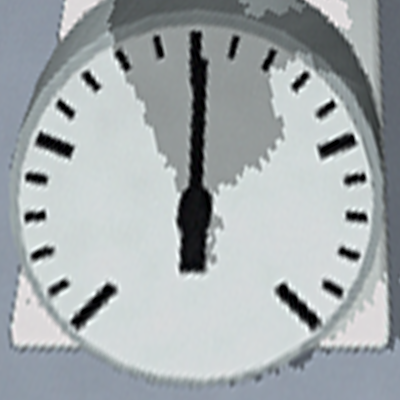

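The needle points straight up at the 10 N mark: tip at (197,45), tick at (196,35). I'll release, wait and rise clear.

>>> {"method": "drive_tool", "body": {
  "rows": [
    {"twist": [0,0,0],"delta_pos": [0,0,0],"fingers": 0},
    {"twist": [0,0,0],"delta_pos": [0,0,0],"fingers": 0},
    {"twist": [0,0,0],"delta_pos": [0,0,0],"fingers": 0},
    {"twist": [0,0,0],"delta_pos": [0,0,0],"fingers": 0},
    {"twist": [0,0,0],"delta_pos": [0,0,0],"fingers": 0},
    {"twist": [0,0,0],"delta_pos": [0,0,0],"fingers": 0},
    {"twist": [0,0,0],"delta_pos": [0,0,0],"fingers": 0},
    {"twist": [0,0,0],"delta_pos": [0,0,0],"fingers": 0},
    {"twist": [0,0,0],"delta_pos": [-0.03,0,0],"fingers": 0},
    {"twist": [0,0,0],"delta_pos": [-0.06,0,0],"fingers": 0},
    {"twist": [0,0,0],"delta_pos": [-0.09,0,0],"fingers": 0},
    {"twist": [0,0,0],"delta_pos": [-0.1,0,0],"fingers": 0},
    {"twist": [0,0,0],"delta_pos": [-0.1,0,0],"fingers": 0},
    {"twist": [0,0,0],"delta_pos": [-0.1,0,0],"fingers": 0}
  ]
}}

```text
clock: 15.82
position: [0.5326, -0.1697, 0.3113]
tcp_rot: [[-0.001, 0.844, 0.536], [-0.001, 0.536, -0.844], [-1.0, -0.001, 0.001]]
wrist_force: [0.1, 1.0, -0.7]
finger_gap: 0.0919
```

```bash
python3 -c "
from h import *
c,im=look();s=eyes.get_image('side')
cv2.imwrite('pics/f.png',np.hstack([dial_img(c,im,CD,400),cv2.resize(s[200:350,220:370],(400,400),interpolation=cv2.INTER_CUBIC)]))"
```

```text
15.8167 q6 0.5605906816678743 pos [ 0.5326 -0.1697  0.3113] F [ 0.0979  1.035  -0.7319] Mz -0.07020294098886795 load,min,med (np.float64(9.934502524345238), np.float32(1.4039773), np.float32(162.90329))
```

View pics/f.png

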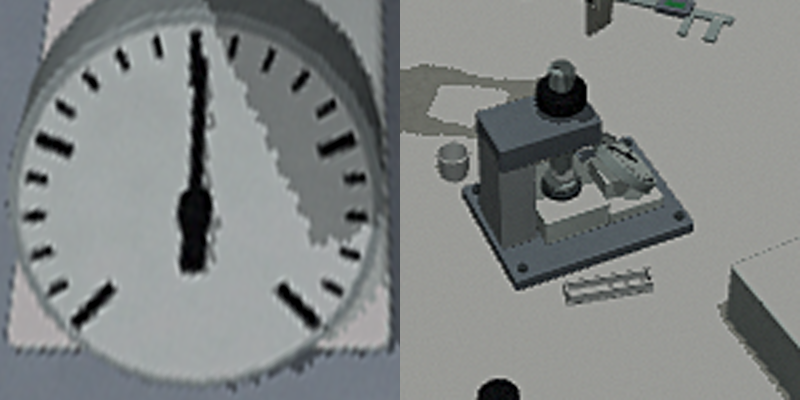

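After release the needle still sits on the 10 N mark. The disc, the scale and the items visible in the side crop look undisturbed, and the gripper is clear above the stand.

```bash
python3 -c "
from h import *
print(r.sign_off())"
```

```text
the job is handed in; nothing more can be done
None
```

The disc is loaded to 10 N on the dial, and I handed the job in at about 16 s on the robot's clock. I don't have the verdict, because the hand-in reports none.

- **Touch:** I turned the outer knob about 2.8 rad clockwise. The plunger touched at about 2.3 N on the dial, and the load stayed there after I let go.
- **Load:** I turned the inner knob about 3.2 rad clockwise in checked stages. The dial read about 6.5 N, then 9.5 N, then 10 N.
- **Last checks:** With the gripper open and about 10 cm higher, the dial reader gave 9.93 N. It read about 0.15 N low at zero load, so the true value is about 10.1 N. In the picture the needle points straight up at the 10 N mark.
- **Surroundings:** The side-view crop shows the stand and the things in it looking undisturbed. I did not measure the positions of the other bench items. The wrist force reading was only about 1 N.
- **One bad reading:** Just after I gripped the inner knob the reader gave 9.8 N. The dial was hidden from the camera at that moment, so I ignored it.

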